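# Pump the air out of the flour canister

### The arm

A 6-joint arm with a two-finger parallel gripper is mounted at the origin on the work surface. World frame = base frame: x ahead of the robot, y to its left, z up, the work surface at z = 0. Lengths are in m, angles in degrees, forces in N, time in s.
With the tool pointing down it reaches from about 0.425 to 0.95 m from the base axis. Payload 14.7 kg.
Tool frame: the origin (TCP) lies at the very end of the fingers, on their centre line; the grasp point (between the pads) lies 19 mm behind it (robot.grip_depth is the distance from the TCP to the grasp point, in m); x points along the fingers, z is the direction in which the jaws open and shut, and the axes are right-handed (so a half turn about x gives the same grasp; the last joint's range is limited). The gripper opens to 85 mm and grips with 20 to 120 N. Pads are 22 mm wide; open, the fingers measure 114 mm over their backs; the gripper's body (76 mm by 85 mm) begins 54 mm behind the grasp point. The pads swing forward as they close: fully open they stand 13 mm farther back than shut.
Start: joints at [74.106, 27.513, 91.461, -0, 61.026, -2.67], TCP at [0.149, 0.633, 0.231] pointing down, gripper open.
Joint ranges: [-157.49, 157.49], [-46.99, 117.5], [13.45, 153.17], [-89.5, 269.5], [5.16, 153.95], [-167.48, 167.48]. Speed limits (degrees/s): [108.29, 108.29, 136.94, 172.46, 172.46, 172.46].

### API

Orientations are given as [roll, pitch, yaw] about the fixed x, y, z axes, in that order (R = Rz(yaw) Ry(pitch) Rx(roll)).
In Python, from rig import robot gives the robot as it stands. The module is installed in compiled form; this text tells all that it offers.
- The arm moves only by the tool apply_moves, never from a script. Its arguments are lists of equal length, an entry for each row: "jaw": the closure, from -1 (fully open) to 1 (shut); "xyz": the shift along the tool's x, y, z as a fraction of full scale, a list of three; "twist": the turn about the tool's x as a fraction of full scale. In form: {"jaw": [jaw, ...], "xyz": [[x, y, z], ...], "twist": [twist, ...]}. A call has 1 to 10 rows; each row is the pose to reach, as a shift and turn from the pose commanded when the call began, along the tool's axes at that moment; what a row does not reach only later rows make up. Full scale, the value 1, is 150 mm for a shift and pi/2 rad for a turn. A row lasts 1/8 s, in which the tool goes at most 62.5 mm and 10.7 degrees, less where a joint would pass 70% of its speed; a pose out of reach is approached as far as the arm can. A call with a number of a shift or a turn outside -1 to 1 is refused whole. A call with a gripper value outside its range is refused whole. The fingers move at their own pace and stop on an object; the grip force is fixed at half the most. Time passes only in rows, so rows that repeat a pose let the fingers close. It gives the time, the measured TCP pose, the force and the opening at its end, in the units of the state.
- robot.read_state(): the state, without advancing time (a new reading comes with each control period).
- robot.read_camera(name): name is "scene" or "top" or "wrist"; returns the picture (384x512x3 uint8, blue, green, red); there is no depth.
- robot.get_calibration(name): a dict with "fx", "fy", "cx", "cy" (pixels), "dist_coeffs" ([k1, k2, p1, p2, k3] as OpenCV has them; the pictures are not rectified), "world_from_camera" (4x4, takes a point from camera to world coordinates); the wrist camera has in their place "T_tool_cam" (4x4, takes a point from camera to tool coordinates, whose origin is the TCP and whose axes are the tool frame's). Camera axes: x right, y down, z forward; pixel columns grow to the right and rows downward; lengths in m; the calibration is good to about 2 mm. A picture is of the moment at which its call begins: read the wrist's pose just before it. get_calibration takes no time and is no camera call.
- robot.close_job(): hands the job in, once; it reports no verdict.
Trained networks look in the newest picture that a camera, given by its name, has taken for a name from the list of things; names that differ only in an ending like _2 or _b are one class to them, and where a whole thing is asked for, a point or a joint stands for the part that bears it (a point fixed in the world has none). Each returns a list of dicts, best first, with "p" (0 to 1); they miss things now and then, are a little off and sometimes report something else, mostly with a low value. They report only what shows in the picture. A call takes as long as a camera call.
- robot.look_for(thing, camera): "at" ([x, y, z] in m, in the coordinates of the camera as it stood for that picture, good to about 4 mm: the middle of the surface that is visible of it).
- robot.regions_of(thing, camera): "mask" (384x512 bool, what is visible of it).
The state is a dict: "time": time; "joint_positions": joint angles; "joint_velocities": joint speeds; "effort": joint torques, N m; "eef_pos": TCP position; "tool_rot": TCP orientation; "contact_force": force on the tool from outside, world axes, zero at the start; "moment": the same for the moment, N m; "finger_gap": finger opening in m.
Only numpy, scipy, OpenCV 4.12 (cv2) and the standard library are available. Lean on these libraries where they do the work, as an engineer would, in place of code of your own. Each camera call takes 0.05 s, during which the arm holds its last target. There are 200 camera calls.

### The job

The sugar bowl has been left standing on the orange pump head of the steel flour canister. Lift it off and set it down upright in the upper stainless tray, without dropping it; then press the pump head all the way down to its stop, hold it there for a moment, and let it come fully up again. Leave the other things on the counter where they are.

Things in the scene. Friction and masses are not known exactly. Their poses are not given: they have to be found in the camera images.
- canister: Round brushed-steel vacuum canister, 130 mm in diameter and 110 mm high, with a black lid (136 mm in diameter, top at 125 mm), fixed to the counter. Origin at the centre of its underside, z up.
- pump_head (a joint): Travel of the canister's pump head, in m: 0 fully up, 0.025 down at its stop. A spring pushes it up: about 6 N before it starts to move, about 13 N at the stop.
- pump_top (a point): Centre of the flat top of the orange pump head, a disc 80 mm in diameter and 14 mm thick on a stem, on the canister's axis; 165 mm above the counter when up, 140 mm at the stop. Moves with the head.
- sugar_bowl: White lidded sugar bowl, lid fastened so that bowl and lid are one piece; about 0.24 kg, 86 mm at its widest, foot 58 mm in diameter, shoulder of the lid at 60 mm, knob top at 94 mm. Origin at the centre of its underside, z up. It starts standing on the pump head.
- bowl_knob (a point): Point on the axis of the bowl's cylindrical lid knob, 80 mm above the underside of the bowl. The knob is 26 mm in diameter and runs from 60 to 94 mm above the underside.
- trays: Two nested stainless trays, 280 mm (x) by 200 mm (y), fixed to the counter. Origin at the centre of the underside of the lower one, z up. The rim of the upper tray is 37 mm above the counter.
- tray_floor (a point): Centre of the inner floor of the upper tray, 16 mm above the counter; the floor is 272 mm (x) by 192 mm (y), the walls stand 21 mm above it and are 4 mm thick. The upper tray is turned 0.05 rad against these axes.
- jar: Bystander: glass jar with aluminium screw-top, 90 mm in diameter, 130 mm high. Origin at the centre of its underside.
- budare: Bystander: dark round flat griddle (budare), 240 mm in diameter, 12 mm thick, with a 100 mm handle to its -y side. Origin at the centre of the disc's underside.
- arepa_press: Bystander: wooden arepa press, two boards 150 mm square, 46 mm high in all, with 95 mm handles to its -y side. Origin at the centre of the lower board's underside.
- mug: Bystander: blue mug, 80 mm in diameter, 90 mm high, handle to its +y side. Origin at the centre of its underside.
- oil: Bystander: amber oil bottle with a yellow cap, 68 mm in diameter, 200 mm high. Origin at the centre of its underside.

How it is judged:
By the outcome, as a careful person would: the job done as asked, in the order asked, and still so for the second after the job is handed in, with the robot touching nothing.
It also fails if it takes over 51 s, if anything falls off the work surface, if the arm or the gripper's body presses on something with over 40 N, if the wrist force passes 120 N, or if a joint passes its speed limit or range.

## Working session

There is one attempt and no reset: what is moved stays moved. The work goes in short steps, Python scripts to look and compute and a tool call to move; the robot and the scene stay as the last step left them, time stands still between calls to the robot, and variables do not carry over. Pictures are saved under pics/ and viewed, about 8 in all and at most 12, crops included, and the job is handed in when it is done.

Besides the shell and the picture viewer there is one more tool, called after "Request:" as name(argument=value, ...) on one line, values as JSON. apply_moves: Moves the arm, as the interface text tells. Its arguments: {"type":"object","properties":{"jaw":{"type":"array"},"xyz":{"type":"array"},"twist":{"type":"array"}},"required":["jaw","xyz","twist"]}

```bash
mkdir -p pics; cat > h.py <<'E'
from rig import robot
import numpy as np, cv2
from scipy.spatial.transform import Rotation as R
def T_tool():
    s=robot.read_state(); T=np.eye(4); T[:3,:3]=R.from_euler('xyz',s['tool_rot'],degrees=True).as_matrix(); T[:3,3]=s['eef_pos']; return T
def snap(cam,fn=None):
    T=T_tool(); im=robot.read_camera(cam); c=robot.get_calibration(cam)
    W=T@np.array(c['T_tool_cam']) if cam=='wrist' else np.array(c['world_from_camera'])
    if fn: cv2.imwrite('pics/'+fn,im)
    return im,c,W
def find(thing,cam,W,n=2):
    return [(round(d['p'],2),(W@np.r_[d['at'],1])[:3].round(4)) for d in robot.look_for(thing,cam)[:n]]
def ray(c,W,uv,z):
    K=np.array([[c['fx'],0,c['cx']],[0,c['fy'],c['cy']],[0,0,1]])
    p=cv2.undistortPoints(np.array([[uv]],float),K,np.array(c['dist_coeffs']))[0,0]
    d=W[:3,:3]@np.r_[p,1]; o=W[:3,3]; return (o+d*(z-o[2])/d[2]).round(4)
E
python3 - <<'E'
from h import *
print(robot.read_state())
ims=[]
for cam in ('scene','top'):
    im,c,W=snap(cam); ims.append(im); print(cam,W.round(3).tolist())
    for t in ['sugar_bowl','bowl_knob','canister','pump_top','trays','jar','budare','arepa_press','mug','oil']: print(t,find(t,cam,W))
cv2.imwrite('pics/a.png',ims[0]);cv2.imwrite('pics/b.png',ims[1])
print(T_tool()[:3,:3].round(3))
E
```

```text
{'time': 0.0, 'joint_positions': array([ 7.41060803e+01,  2.75492266e+01,  9.14933067e+01,  4.54537746e-05,
        6.10256180e+01, -2.66952695e+00]), 'joint_velocities': array([ 0.08961069, -0.02009333, -0.01802531,  0.01844168,  0.02010902,
       -0.01720663]), 'effort': array([-1.91219724e-04, -9.50630021e+01, -4.30201364e+01, -8.58583962e-05,
        1.20289155e-02, -2.49525380e-05]), 'eef_pos': array([0.1485611 , 0.63238048, 0.23068239]), 'tool_rot': array([ 177.29706442,   89.93184865, -105.92735032]), 'contact_force': array([-0.23132099, -0.55202437, -0.18901782]), 'moment': array([0.01445476, 0.03518439, 0.04248986]), 'finger_gap': 0.08518789235577345}
scene [[0.665, 0.517, -0.539, 1.443], [0.747, -0.451, 0.489, -0.769], [0.01, -0.728, -0.686, 1.225], [0.0, 0.0, 0.0, 1.0]]
sugar_bowl [(0.64, array([0.5493, 0.1244, 0.2221]))]
bowl_knob [(0.94, array([0.5514, 0.1234, 0.224 ])), (0.51, array([ 0.531 , -0.1725,  0.0225]))]
canister [(0.57, array([0.571 , 0.1069, 0.1086]))]
pump_top []
trays []
jar [(0.68, array([ 0.7742, -0.0654,  0.0564])), (0.61, array([0.7941, 0.0957, 0.0995]
[... 374 characters left out ...]
-0.976, 1.825], [0.0, 0.0, 0.0, 1.0]]
sugar_bowl [(0.84, array([0.5399, 0.1346, 0.2298]))]
bowl_knob [(0.82, array([0.5368, 0.1369, 0.2243]))]
canister [(0.72, array([0.512 , 0.1213, 0.1278])), (0.26, array([0.5712, 0.4971, 0.0481]))]
pump_top [(0.43, array([0.7655, 0.1152, 0.1337]))]
trays [(0.91, array([ 0.5206, -0.1659,  0.0137]))]
jar [(0.58, array([0.7639, 0.1169, 0.1327]))]
budare [(0.87, array([ 0.4318, -0.5312,  0.0155]))]
arepa_press [(0.67, array([0.5749, 0.4971, 0.0475])), (0.66, array([ 0.786 , -0.0607,  0.0362]))]
mug [(0.58, array([ 0.784 , -0.0583,  0.0383]))]
oil [(0.51, array([0.7645, 0.1152, 0.1332]))]
[[-0.    -0.973  0.229]
 [ 0.     0.229  0.973]
 [-1.     0.     0.   ]]
```

View pics/a.png

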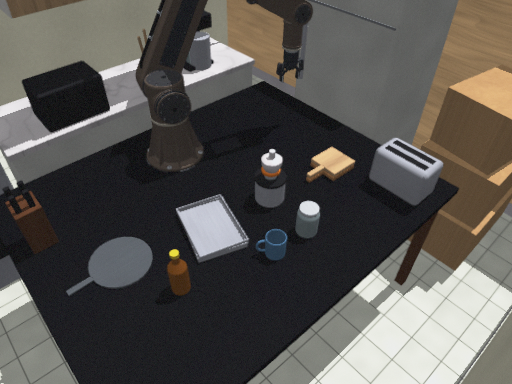

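View pics/b.png

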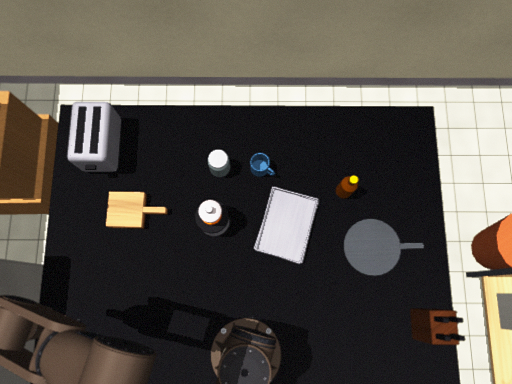

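The scene picture shows the bowl on the orange head at about (272,165), with the tray centred near (210,228). The top picture puts the bowl at (210,211) and the tray at (287,225). The networks agree, giving roughly (0.54, 0.135) for the bowl and (0.52, -0.17) for the tray. Next I go up and across.

Request:
apply_moves(jaw=[-1, -1, -1, -1, -1, -1], xyz=[[-0.4, 0, 0], [-0.8, -0.2, -0.15], [-0.9, -0.5, -0.4], [-0.9, -0.8, -0.65], [-0.9, -1, -0.8], [-0.9, -1, -0.8]], twist=[0, 0, 0, 0, 0, 0])

```text
time: 1.85
eef_pos: [0.2687, 0.4798, 0.3668]
tool_rot: [-58.9, 90.0, 17.7]
contact_force: [-0.4, 0.3, 0.1]
finger_gap: 0.0855
```

Request:
apply_moves(jaw=[-1, -1, -1, -1, -1, -1], xyz=[[0, -0.25, -0.2], [0, -0.5, -0.4], [0, -0.75, -0.6], [0, -1, -0.8], [0, -1, -0.8], [0, -1, -0.8]], twist=[0, 0, 0, 0, 0, 0])

```text
time: 2.6
eef_pos: [0.3856, 0.3312, 0.3663]
tool_rot: [41.6, 90.0, 118.4]
contact_force: [-0.2, 0.3, 0.1]
finger_gap: 0.0852
```

Request:
apply_moves(jaw=[-1, -1, -1, -1, -1, -1], xyz=[[0, -0.2, -0.2], [0, -0.4, -0.4], [0, -0.6, -0.6], [0, -0.8, -0.8], [0, -0.8, -0.8], [0, -0.8, -0.8]], twist=[0, 0, 0, 0, 0, 0])

```text
time: 3.35
eef_pos: [0.4747, 0.1875, 0.3662]
tool_rot: [58.5, 90.0, 135.4]
contact_force: [-0.0, -0.2, -0.6]
finger_gap: 0.0852
```

```bash
python3 - <<'E'
from h import *
s=robot.read_state();print(s['time'],s['eef_pos'],s['tool_rot'],s['joint_positions'].round(1))
im,c,W=snap('wrist','c.png'); print(W.round(3))
for t in ['sugar_bowl','bowl_knob','pump_top','canister']:
    print(t,find(t,'wrist',W))
    for d in robot.regions_of(t,'wrist')[:2]:
        v,u=np.nonzero(d['mask']); print('  ',d['p'],u.mean(),v.mean(),u.min(),u.max(),v.min(),v.max())
E
```

```text
3.35 [0.47472837 0.18745352 0.36618224] [ 58.53961038  89.96752744 135.35890099] [ 18.1   9.3  98.7   0.   72.  -58.7]
[[ 0.228  0.931  0.285  0.402]
 [ 0.974 -0.218 -0.066  0.204]
 [ 0.001  0.293 -0.956  0.509]
 [ 0.     0.     0.     1.   ]]
sugar_bowl [(0.93, array([0.5311, 0.1454, 0.2276]))]
   0.87 217.00593755985443 243.9157249569048 175 257 204 283
bowl_knob [(0.6, array([0.5313, 0.1483, 0.2266]))]
pump_top []
   0.73 224.4009584664537 201.92651757188497 190 253 192 221
canister [(0.56, array([0.506 , 0.1599, 0.1262]))]
   0.64 226.75767156406917 189.50158080714152 172 274 149 244
```

View pics/c.png

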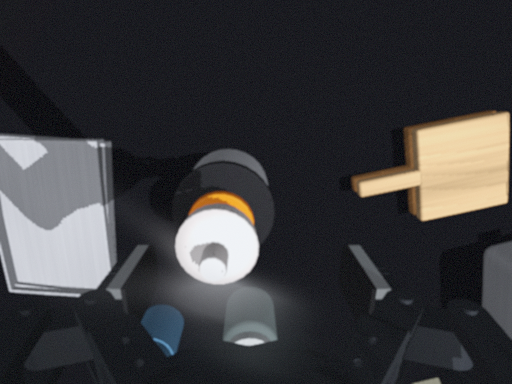

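The wrist picture shows the bowl at (217,244), its knob top at about (213,266), orange behind it at (222,205) and the tray on the left.

```bash
python3 - <<'E'
from h import *
T=T_tool(); c=robot.get_calibration('wrist'); W=T@np.array(c['T_tool_cam'])
a=ray(c,W,(213,267),.259); b=ray(c,W,(217,243),.21); e=ray(c,W,(224,207),.125)
print(a,b,e, 'lidL/R',ray(c,W,(173,207),.125),ray(c,W,(274,207),.125))
for p in (a,b): print(T[:3,:3].T@(p-T[:3,3])/.15)
print(T[:3,:3].round(3))
E
```

```text
[0.5398 0.1381 0.259 ] [0.5401 0.137  0.21  ] [0.5315 0.1405 0.125 ] lidL/R [0.5164 0.0757 0.125 ] [0.5463 0.2036 0.125 ]
[ 0.71545622 -0.4939948  -0.21568294]
[ 1.0421227  -0.49760852 -0.22237927]
[[ 0.    -0.974  0.228]
 [ 0.     0.228  0.974]
 [-1.    -0.     0.   ]]
```

Request:
apply_moves(jaw=[-1, -1, -1, -1, -1, -1, -1, -1, -1, -1], xyz=[[0, -0.25, -0.11], [0, -0.5, -0.22], [0, -0.5, -0.22], [0.2, -0.5, -0.22], [0.4, -0.5, -0.22], [0.55, -0.5, -0.22], [0.7, -0.5, -0.22], [0.8, -0.5, -0.22], [0.87, -0.5, -0.22], [0.87, -0.5, -0.22]], twist=[0, 0, 0, 0, 0, 0, 0, 0, 0, 0])

```text
time: 5.05
eef_pos: [0.5404, 0.137, 0.2355]
tool_rot: [112.6, 90.0, -170.6]
contact_force: [0.5, -0.1, 0.7]
finger_gap: 0.0857
```

```bash
python3 - <<'E'
from h import *
s=robot.read_state();print(s['eef_pos'])
im,c,W=snap('wrist'); im2,c2,W2=snap('scene')
cv2.imwrite('pics/d.png',np.hstack([im[150:], cv2.resize(im2[120:237,215:355],(280,234))]))
E
```

```text
[0.5403718  0.13701854 0.23545274]
```

View pics/d.png

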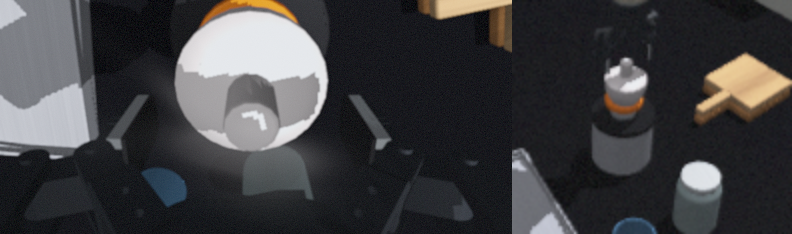

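The knob top is at (250,277), centred between the fingers, so I close.

Request:
apply_moves(jaw=[1, 1, 1, 1, 1, 1, 1, 1], xyz=[[0, 0, 0], [0, 0, 0], [0, 0, 0], [0, 0, 0], [0, 0, 0], [0, 0, 0], [0, 0, 0], [0, 0, 0]], twist=[0, 0, 0, 0, 0, 0, 0, 0])

```text
time: 6.15
eef_pos: [0.5407, 0.137, 0.2358]
tool_rot: [-53.3, 90.0, 23.5]
contact_force: [-0.8, 1.1, 4.1]
finger_gap: 0.0242
```

Request:
apply_moves(jaw=[1, 1, 1, 1, 1, 1, 1], xyz=[[-0.05, 0, 0], [-0.12, 0, 0], [-0.2, 0, 0], [-0.3, 0, 0], [-0.4, 0, 0], [-0.4, 0, 0], [-0.4, 0, 0]], twist=[0, 0, 0, 0, 0, 0, 0])

```text
time: 7.02
eef_pos: [0.5404, 0.1369, 0.2956]
tool_rot: [119.7, 90.0, -163.5]
contact_force: [-0.3, -0.2, -1.9]
finger_gap: 0.0239
```

```bash
python3 - <<'E'
from h import *
s=robot.read_state();print(s['time'],s['eef_pos'],s['contact_force'],s['moment'])
im,c,W=snap('wrist'); im2,c2,W2=snap('scene')
print(find('pump_top','scene',W2),find('pump_top','wrist',W),find('canister','wrist',W))
im3,c3,W3=snap('top'); print(find('trays','top',W3))
m=robot.regions_of('trays','top')[0]['mask'].astype(np.uint8)
r=cv2.minAreaRect(np.argwhere(m)[:,::-1].astype(np.float32)); print(r,[ray(c3,W3,p,.037) for p in cv2.boxPoints(r)])
cv2.imwrite('pics/e.png',np.hstack([im[150:], cv2.resize(im2[120:237,215:355],(280,234))]))
E
```

```text
7.025 [0.54042381 0.13691956 0.29559156] [-0.3353012  -0.16791597 -1.89700712] [ 0.04799089 -0.02029423  0.01711772]
[(0.8, array([0.5445, 0.1288, 0.1684])), (0.49, array([0.5656, 0.1092, 0.1247]))] [(0.82, array([0.512 , 0.1421, 0.1667]))] [(0.72, array([0.5062, 0.1457, 0.1243]))]
[(0.75, array([ 0.5206, -0.1685,  0.0159]))]
((285.8840637207031, 224.83062744140625), (50.25920867919922, 67.7113265991211), 15.376249313354492) [array([ 0.409 , -0.0268,  0.037 ]), array([ 0.6877, -0.1026,  0.037 ]), array([ 0.6303, -0.3082,  0.037 ]), array([ 0.3553, -0.2261,  0.037 ])]
```

View pics/e.png

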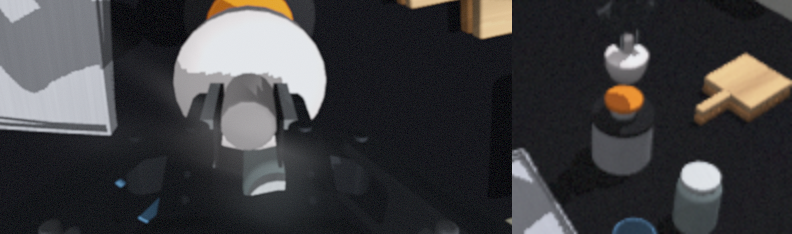

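The bowl is lifted and hangs upright in the fingers, and the orange head is bare at (623,98) in the inset. I now carry it to the tray centre, about (0.52, -0.166).

Request:
apply_moves(jaw=[1, 1, 1, 1, 1, 1, 1, 1, 1], xyz=[[0, -0.01, -0.05], [0, -0.02, -0.15], [0, -0.05, -0.3], [0, -0.08, -0.45], [0, -0.1, -0.6], [0, -0.13, -0.75], [0, -0.15, -0.88], [0, -0.16, -1], [0, -0.16, -1]], twist=[0, 0, 0, 0, 0, 0, 0, 0, 0])

```text
time: 8.55
eef_pos: [0.5294, -0.0159, 0.2958]
tool_rot: [163.0, 90.0, -120.3]
contact_force: [-0.4, 0.4, -2.3]
finger_gap: 0.0239
```

Request:
apply_moves(jaw=[1, 1, 1, 1, 1, 1, 1, 1, 1, 1], xyz=[[0.03, -0.01, -0.05], [0.1, -0.02, -0.15], [0.2, -0.05, -0.3], [0.3, -0.08, -0.45], [0.4, -0.1, -0.6], [0.5, -0.13, -0.75], [0.6, -0.15, -0.88], [0.7, -0.16, -0.97], [0.7, -0.16, -0.97], [0.7, -0.16, -0.97]], twist=[0, 0, 0, 0, 0, 0, 0, 0, 0, 0])

```text
time: 9.8
eef_pos: [0.5199, -0.1614, 0.1909]
tool_rot: [-9.7, 90.0, 67.1]
contact_force: [-0.7, -0.6, -1.4]
finger_gap: 0.0243
```

Request:
apply_moves(jaw=[1, 1, 1, 1, 1, 1, 1, 1], xyz=[[0.08, 0, 0], [0.2, 0, 0], [0.32, 0, 0], [0.44, 0, 0], [0.54, 0, 0], [0.6, 0, 0], [0.64, 0, 0], [0.64, 0, 0]], twist=[0, 0, 0, 0, 0, 0, 0, 0])

```text
time: 10.8
eef_pos: [0.5197, -0.1617, 0.0946]
tool_rot: [83.3, 90.0, 160.0]
contact_force: [-0.2, 0.2, -1.1]
finger_gap: 0.0244
```

```bash
python3 - <<'E'
from h import *
im,c,W=snap('wrist'); im2,c2,W2=snap('scene')
cv2.imwrite('pics/f.png',np.hstack([im[100:], cv2.resize(im2[172:267,160:260],(288,284))]))
E
```

```text
(no output)
```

View pics/f.png

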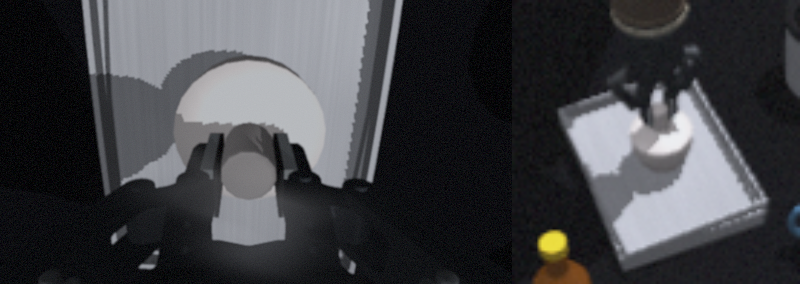

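The bowl at (250,130) sits well inside the tray walls, which run from about u=100 to 380. I lower the last few millimetres gently.

Request:
apply_moves(jaw=[1, 1, 1, 1], xyz=[[0.015, 0, 0], [0.03, 0, 0], [0.045, 0, 0], [0.045, 0, 0]], twist=[0, 0, 0, 0])

```text
time: 11.4
eef_pos: [0.5196, -0.1617, 0.0879]
tool_rot: [84.2, 90.0, 161.0]
contact_force: [0.7, 0.4, -2.0]
finger_gap: 0.0242
```

Request:
apply_moves(jaw=[1, 1, 1], xyz=[[0.007, 0, 0], [0.014, 0, 0], [0.014, 0, 0]], twist=[0, 0, 0])

```text
time: 11.78
eef_pos: [0.5203, -0.1616, 0.087]
tool_rot: [-87.1, 89.9, -10.3]
contact_force: [-3.3, 5.4, 18.2]
finger_gap: 0.024
```

Contact shows as 18 N upward. I ease off, release, and rise.

Request:
apply_moves(jaw=[1, 1, -1, -1, -1, -1, -1], xyz=[[-0.009, 0, 0], [-0.009, 0, 0], [-0.009, 0, 0], [-0.009, 0, 0], [-0.009, 0, 0], [-0.009, 0, 0], [-0.009, 0, 0]], twist=[0, 0, 0, 0, 0, 0, 0])

```text
time: 12.65
eef_pos: [0.5198, -0.1617, 0.0873]
tool_rot: [-84.8, 90.0, -8.1]
contact_force: [-0.5, -0.4, 0.7]
finger_gap: 0.0848
```

Request:
apply_moves(jaw=[-1, -1, -1, -1, -1, -1, -1], xyz=[[-0.1, 0, 0], [-0.3, 0, 0], [-0.5, 0, 0], [-0.8, 0, 0], [-1, 0, 0], [-1, 0, 0], [-1, 0, 0]], twist=[0, 0, 0, 0, 0, 0, 0])

```text
time: 13.52
eef_pos: [0.5195, -0.1616, 0.2375]
tool_rot: [-109.6, 90.0, -32.8]
contact_force: [0.0, -0.1, 1.1]
finger_gap: 0.085
```

Request:
apply_moves(jaw=[-1, -1, 1, 1, 1, 1, 1], xyz=[[-0.2, 0.1, 0.2], [-0.4, 0.2, 0.4], [-0.4, 0.3, 0.7], [-0.4, 0.4, 1], [-0.4, 0.4, 1], [-0.4, 0.4, 1], [-0.4, 0.4, 1]], twist=[0, 0, 0, 0, 0, 0, 0])

```text
time: 14.4
eef_pos: [0.4956, -0.0028, 0.2969]
tool_rot: [112.4, 90.0, -170.9]
contact_force: [-0.3, -0.4, 0.6]
finger_gap: -0.0001
```

Request:
apply_moves(jaw=[1, 1, 1, 1, 1, 1], xyz=[[0, 0.05, 0.3], [0, 0.1, 0.6], [0, 0.2, 0.9], [0, 0.2, 1], [0, 0.2, 1], [0, 0.2, 1]], twist=[0, 0, 0, 0, 0, 0])

```text
time: 15.15
eef_pos: [0.5009, 0.1496, 0.2971]
tool_rot: [158.9, 90.0, -124.4]
contact_force: [0.5, 0.6, 0.9]
finger_gap: -0.0002
```

```bash
python3 - <<'E'
from h import *
s=robot.read_state();T=T_tool();print(s['time'],s['eef_pos'],T[:3,:3].round(3).tolist())
im,c,W=snap('wrist')
for t,z in (('pump_top',.165),('canister',.125)):
    print(t,find(t,'wrist',W))
    for d in robot.regions_of(t,'wrist')[:2]:
        m=d['mask'].astype(np.uint8); v,u=np.nonzero(m); uv=((u.min()+u.max())/2,(v.min()+v.max())/2)
        print('  ',d['p'],uv,u.min(),u.max(),v.min(),v.max(),ray(c,W,uv,z))
hsv=cv2.cvtColor(im,cv2.COLOR_BGR2HSV); m=cv2.inRange(hsv,(5,170,150),(20,255,255))
n,l,st,ce=cv2.connectedComponentsWithStats(m)
for i in range(1,n):
    if st[i,4]>200: print('orange',st[i],ce[i],ray(c,W,ce[i],.165))
im2,c2,W2=snap('scene');print(find('sugar_bowl','scene',W2),find('pump_top','scene',W2))
im3,c3,W3=snap('top');print(find('sugar_bowl','top',W3),find('pump_top','top',W3))
cv2.imwrite('pics/g.png',np.hstack([im, cv2.resize(im2[120:267,160:310],(288,384))]))
E
```

```text
15.15 [0.50093433 0.14963286 0.29713844] [[-0.0, -0.973, 0.23], [-0.0, 0.23, 0.973], [-1.0, 0.0, -0.001]]
pump_top [(0.9, array([0.5325, 0.1423, 0.1634]))]
   0.7 (np.float64(246.0), np.float64(212.5)) 205 287 178 247 [0.5305 0.1399 0.165 ]
canister [(0.92, array([0.521 , 0.1462, 0.1264]))]
   0.63 (np.float64(246.0), np.float64(194.0)) 183 309 133 255 [0.5252 0.1408 0.125 ]
orange [ 204  180   85   69 4304] [245.61477695 212.64498141] [0.5305 0.1395 0.165 ]
[(0.88, array([ 0.5322, -0.1735,  0.0781]))] [(0.78, array([0.5415, 0.1314, 0.1689]))]
[(0.59, array([ 0.5211, -0.16  ,  0.0762]))] []
```

View pics/g.png

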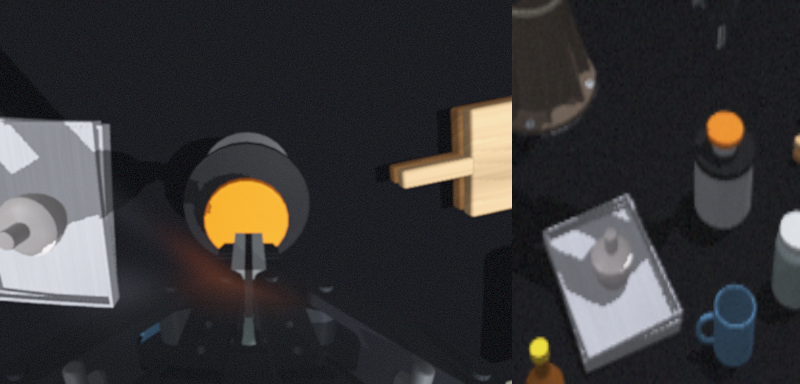

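The wrist picture shows the bowl upright in the tray at about (30,225). The orange disc spans u 204-289 with its top edge at v=180, and the shut fingers hide its lower edge. That puts its centre near (247,220), about (0.536, 0.139).

Request:
apply_moves(jaw=[1, 1, 1, 1, 1, 1, 1, 1], xyz=[[0, -0.12, -0.01], [0, -0.24, -0.02], [0.2, -0.24, -0.02], [0.4, -0.24, -0.02], [0.6, -0.24, -0.02], [0.75, -0.24, -0.02], [0.82, -0.24, -0.02], [0.82, -0.24, -0.02]], twist=[0, 0, 0, 0, 0, 0, 0, 0])

```text
time: 16.7
eef_pos: [0.5355, 0.1395, 0.1739]
tool_rot: [117.1, 89.9, -166.2]
contact_force: [-0.1, 0.6, 0.9]
finger_gap: 0.0002
```

Request:
apply_moves(jaw=[1, 1, 1, 1, 1, 1, 1, 1, 1, 1], xyz=[[0.03, 0, 0], [0.06, 0, 0], [0.09, 0, 0], [0.12, 0, 0], [0.14, 0, 0], [0.16, 0, 0], [0.18, 0, 0], [0.2, 0, 0], [0.2, 0, 0], [0.2, 0, 0]], twist=[0, 0, 0, 0, 0, 0, 0, 0, 0, 0])

```text
time: 17.95
eef_pos: [0.5356, 0.1399, 0.145]
tool_rot: [-68.2, 89.9, 8.6]
contact_force: [-1.7, -0.9, 11.1]
finger_gap: 0.0001
```

Request:
apply_moves(jaw=[1, 1, 1, 1], xyz=[[0.015, 0, 0], [0.03, 0, 0], [0.036, 0, 0], [0.036, 0, 0]], twist=[0, 0, 0, 0])

```text
time: 18.45
eef_pos: [0.5357, 0.1399, 0.14]
tool_rot: [-68.1, 89.9, 8.7]
contact_force: [-2.8, -1.5, 17.5]
finger_gap: 0.0
```

Request:
apply_moves(jaw=[1, 1, 1, 1, 1, 1, 1, 1], xyz=[[0.004, 0, 0], [0.007, 0, 0], [0.007, 0, 0], [0.007, 0, 0], [0.007, 0, 0], [0.007, 0, 0], [0.007, 0, 0], [0.007, 0, 0]], twist=[0, 0, 0, 0, 0, 0, 0, 0])

```text
time: 19.45
eef_pos: [0.5357, 0.1399, 0.1398]
tool_rot: [-67.6, 89.9, 9.2]
contact_force: [-9.0, -2.0, 33.9]
finger_gap: 0.0002
```

The head is on its stop: 1 mm more command moved it only 0.2 mm and force rose to 34 N. It was held there for about 0.75 s. Now I rise.

Request:
apply_moves(jaw=[1, 1, 1, 1, 1, 1, 1, 1, 1, 1], xyz=[[-0.03, 0, 0], [-0.06, 0, 0], [-0.1, 0, 0], [-0.15, 0, 0], [-0.2, 0, 0], [-0.3, 0, 0], [-0.5, 0.1, 0], [-0.75, 0.3, 0], [-1, 0.5, 0], [-1, 0.5, 0]], twist=[0, 0, 0, 0, 0, 0, 0, 0, 0, 0])

```text
time: 20.7
eef_pos: [0.4618, 0.1576, 0.2911]
tool_rot: [-59.8, 89.7, 17.0]
contact_force: [0.7, -0.1, -0.7]
finger_gap: 0.0004
```

```bash
python3 - <<'E'
from h import *
s=robot.read_state();print(s['time'],s['eef_pos'],s['contact_force'])
im,c,W=snap('wrist'); print(find('pump_top','wrist',W))
im2,c2,W2=snap('scene')
for t in ('pump_top','sugar_bowl','bowl_knob'): print(t,find(t,'scene',W2,1))
cv2.imwrite('pics/h.png',np.hstack([im, cv2.resize(im2[120:267,160:310],(288,384))]))
E
```

```text
20.7 [0.46184597 0.15762298 0.29107242] [ 0.70262953 -0.13880511 -0.73912582]
[(0.85, array([0.5157, 0.1402, 0.1656])), (0.49, array([0.7401, 0.0978, 0.03  ]))]
pump_top [(0.64, array([0.5408, 0.13  , 0.1704]))]
sugar_bowl [(0.55, array([ 0.5333, -0.1722,  0.0775]))]
bowl_knob [(0.81, array([ 0.5344, -0.1732,  0.0746]))]
```

View pics/h.png

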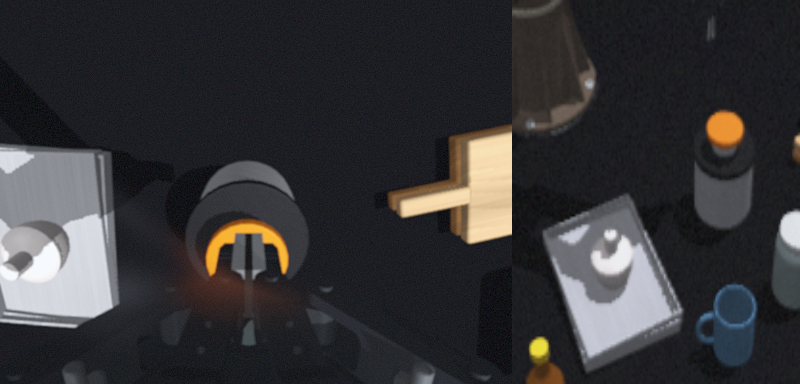

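The scene inset shows the head at (725,128), the same place as before the press, and the bowl upright in the tray at (610,255). The arm is clear, so I hand in.

```bash
python3 -c "
from rig import robot
print(robot.close_job())"
```

```text
the job is handed in; nothing more can be done
None
```

I lifted the sugar bowl off the pump head by its knob and set it upright in the upper tray, near the centre at about (0.52, -0.16). I then pressed the pump head to its stop, held it there for about 0.75 s, and let it come up again. I handed the job in at about 21 s of the 51 s allowed.

- **Bowl:** The last picture shows it standing upright well inside the tray walls. It touched down with about 18 N, and I eased off before opening the fingers.
- **Pump:** At the stop the fingertips were at z = 0.140 m. Another 1 mm of commanded travel moved them only 0.2 mm, and the force rose to about 34 N.
- **Pump back up:** The network put its top at 0.166 m in the wrist view and 0.170 m in the scene view, against 0.165 m nominal. In the pictures it is at the same place as before the press.
- **Other things:** The mug, jar, oil bottle, arepa press and trays that show in the last pictures look unmoved. I did not re-measure them, and the griddle is outside those views.
- **Arm:** It ended clear of everything, with the force reading near zero.

No check failed. The only disagreements were a few millimetres between cameras, within the networks' accuracy or due to their different viewpoints.

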